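Clamp a tube block onto the block shaker

ROBOT

A 6-joint arm with a two-finger parallel gripper is mounted at the origin on the work surface. World frame = base frame: x ahead of the robot, y to its left, z up, the work surface at z = 0. Lengths are in m, angles in rad, forces in N, time in s.
With the tool pointing down it reaches from about 0.375 to 0.925 m from the base axis. Payload 5.7 kg.
Tool frame: the origin (TCP) lies midway between the tips of the shut fingers; the grasp point (between the pads) lies 19 mm behind it; z points along the fingers, y is the line along which they close (so a half turn about z gives the same grasp; the last joint's range is limited). The gripper opens to 85 mm and grips with 20 to 120 N. Pads are 22 mm wide; open, the fingers measure 114 mm over their backs; the gripper's body (76 mm by 85 mm) begins 54 mm behind the grasp point. The pads swing forward as they close: fully open they stand 13 mm farther back than shut.
Start: joints at [-0.115, 0.359, 1.51, -0, 1.272, -0.115], TCP at [0.6, -0, 0.231] pointing down, gripper open.
Joint ranges: [-2.97, 2.97], [-1.01, 2.36], [0.21, 2.38], [-0.96, 4.11], [0.2, 2.71], [-2.98, 2.98]. Speed limits (rad/s): [2.39, 2.39, 3.14, 3.14, 3.14, 3.14].

INTERFACE

Orientations are given as a 3x3 rotation matrix whose columns are the frame's x, y, z axes.
In Python, from workcell import monitor, eyes, arm gives the robot as it stands.
- The arm moves only by the tool apply_moves, never from a script. Its argument "targets" is a list of rows, each a list of 7 numbers: the turn, a rotation vector about the world's x, y, z scaled (see below), then the shift along the world's x, y, z scaled (see below), then the gripper's target within -1 to 1 (fully open at 1, half-way at 0, shut at -1). A call has 1 to 20 rows; each row shifts and turns the commanded pose from where the row before left it; what a row does not reach is not made up. The controller multiplies each number of a shift by 0.02 m and each number of a turn by 4 degrees. A row lasts 1/10 s, in which the tool goes at most 50 mm and 8.59 degrees, less where a joint would pass 70% of its speed; a pose out of reach is approached as far as the arm can. A call with a number of a shift or a turn outside -1 to 1 is refused whole. A call with a gripper value outside its range is refused whole. The fingers move at their own pace and stop on an object; "newtons" is the grip in N (left out, the last holds). Time passes only in rows, so rows that do not move let the fingers close. It gives the time, the measured TCP pose, the force, the opening and the grip force at its end, in the units of the state.
- monitor.read_state(): the state, without advancing time (a new reading comes with each control period).
- eyes.camera(name): name is "scene" or "side" or "wrist"; returns a dict with "color" (480x640x3 uint8, red, green, blue), "z_map" (480x640 float32, m along the optical axis (not along the pixel's ray), 0 where there is no reading), "fov_y" (degrees; the focal length in pixels is half the picture's height over the tangent of half this angle, whatever the lens; pixels are square), "cx", "cy" (the principal point, pixels), "extrinsics" (4x4, takes a point from camera to world coordinates); the wrist camera has in their place "tool_from_camera" (4x4, takes a point from camera to tool coordinates, whose origin is the TCP and whose axes are the flange's). Camera axes: x right, y down, z forward; pixel columns grow to the right and rows downward; lengths in m; the calibration is good to about 2 mm. A picture is of the moment at which its call begins: read the wrist's pose just before it.
- arm.close_job(): hands the job in; it is judged then, once.
The state is a dict: "time": time; "q": joint angles; "dq": joint speeds; "joint_efforts": joint torques, N m; "ee_pos": TCP position; "orientation": TCP orientation; "force": force on the tool from outside, world axes, zero at the start; "torque": the same for the moment, N m; "width": finger opening in m; "grip_force": force on a finger pad.
Only numpy, scipy, OpenCV 4.12 (cv2) and the standard library are available. Lean on these libraries where they do the work, as an engineer would, in place of code of your own. Each camera call takes 0.05 s, during which the arm holds its last target. There are 200 camera calls.

TASK

Fit the eight-well tube block from the storage caddy on the shaker: swing the shaker's clamp bar up out of the way, set the block upright and fully down in its seat without dropping it, then swing the bar down until it is fully home and its sprung foot holds the block tight. Let go of everything, and leave the other two blocks and all else on the bench standing where they are.

Things in the scene. Friction and masses are not known exactly. Their poses are not given: they have to be found in the camera images.
- block8_center (a point): The block to fit: bare aluminium, 66 mm long (x), 48 wide (y), 44 high, about 0.27 kg, two rows of four round wells (12.5 mm) in its top. The point is its centre, 22 mm above its underside, z up. It stands in one of the caddy's three places, other blocks or a wall about 7 mm or less from its long sides: there only its short ends (66 mm apart) are free to fingers. The same turned end for end.
- block6_center (a point): Another aluminium block of the same outer size, with two rows of three larger wells (16.5 mm). Point and axes as for the eight-well block. Stays in the caddy.
- block12_center (a point): Another aluminium block of the same outer size, with two rows of six small wells (7.5 mm). Point and axes as for the eight-well block. Stays in the caddy.
- caddy: Fixed white plastic tray, 82 mm (x) by 180 mm (y). Origin under its centre. Its 4 mm floor carries three blocks side by side along y, 55 mm apart, long sides facing, long axes along x. Partitions between them (2.5 mm thick, 60 mm long) rise 22 mm above the floor, walls at the row's ends 34 mm. Open at the x ends, where the blocks' short ends are.
- shaker: White instrument fixed on the bench, 196 mm (x) by 122 mm (y), housing 59 mm high. Origin on the bench under the centre of its block seat; x from the control panel (120 mm before the origin) to the back (76 mm behind it), y along the clamp bar's hinge axis, z up. The hinge post, 20 mm (x) by 23 mm (y), stands 40 mm behind the origin and is 139 mm high.
- seat (a point): Centre of the flat floor of the block seat, 72 mm above the bench, shaker's axes. The floor is 69 mm (x) by 51 mm (y): 1.5 mm of play each side of a block whose long axis lies along x, either end first. Rim 7 mm high, its upper 3 mm a 45 degree lead-in. The hinge post begins 7 mm behind a seated block: no room for a finger at that end, so here the block must be held by its long sides.
- bar_hinge (a point): Point on the clamp bar's hinge axis, on the shaker: 50 mm behind the seat's centre (+x) and 59 mm above the seat's floor. Shaker's axes.
- bar_grip (a point): Centre of the black grip at the clamp bar's free end, 134 mm from the hinge axis: 44 mm long along the bar, 14 mm wide along the hinge axis (pinch it so), 13 mm thick. The bar is a steel strip 10 mm wide, 8 mm thick. Shut, the bar lies level over the middle of the seat, 131 mm above the bench, its grip above the control panel. Its x runs along the bar to the hinge, y along the hinge axis.
- clamp_bar (a joint): Angle of the bar, rad: 0 shut (level, at its hard stop), grows as the grip rises, 1.57 upright, 2.0 leaning back at its stop. At angle a the grip is 134 mm * cos(a) before the hinge axis (towards the panel) and 134 mm * sin(a) above it. Stiff friction hinge (0.8 N m, some 6 N at the grip): it stays where it is left. Shutting it fully on a block takes about 10 N at the grip.
- clamp_foot (a joint): How far the rubber foot under the bar is pushed up into it, m: 0 free, at most 0.006. 13 mm in diameter, sprung (2.5 N preload and 2.5 N/mm), 50 mm from the hinge axis: over the seat's centre when shut. It reaches 14 mm below the bar. With a seated block and the bar fully home it is pushed in about 0.003.
- tip_box: Bystander: box of yellow pipette tips, 88 by 124 mm, 64 mm high. Origin at the centre of its underside.
- reagent_center (a point): Bystander: brown reagent bottle with black cap, 52 mm in diameter, 125 mm high. The point is at half its height.
- timer: Bystander: flat white bench timer, 58 by 66 mm, 16 mm high. Origin at the centre of its underside.
- dishes_center (a point): Bystander: stack of three round dishes, 86 mm in diameter, 43 mm high. The point is at half its height.
There are look-alikes about, which are no part of the job. What is shaped like the part that bears block8_center but black is not meant. Leave any orange look-alike of the shaker alone.

How it is judged:
By the outcome, as a careful person would: the job done as asked, in the order asked, and still so for the second after the job is handed in, with the robot touching nothing.
It also fails if it takes over 72 s, if anything falls off the work surface, if the arm or the gripper's body presses on something with over 40 N, if the wrist force passes 120 N, or if a joint passes its speed limit or range.

## Working session

There is one attempt and no reset: what is moved stays moved. The work goes in short steps, Python scripts to look and compute and a tool call to move; the robot and the scene stay as the last step left them, time stands still between calls to the robot, and variables do not carry over. Pictures are saved under pics/ and viewed, at most 10 in all, crops included, and the job is handed in when it is done.

Besides the shell and the picture viewer there is one more tool, called after ">>>" by a JSON object that holds its "fn" and its "kwargs". apply_moves: Moves the arm, as the interface text tells. Its arguments: {"type":"object","properties":{"targets":{"type":"array","items":{"type":"array","items":{"type":"number","minimum":-1,"maximum":1}}},"newtons":{"type":"number"}},"required":["targets"]}

```bash
mkdir -p pics; ls
cat > h.py <<'E'
import numpy as np, cv2
from workcell import monitor, eyes, arm
def grab(n):
    s=monitor.read_state(); c=eyes.camera(n)
    h=c["color"].shape[0]; f=h/2/np.tan(np.radians(c["fov_y"])/2)
    if n=="wrist":
        T=np.eye(4);T[:3,:3]=np.array(s["orientation"]).reshape(3,3);T[:3,3]=s["ee_pos"];T=T@np.array(c["tool_from_camera"])
    else: T=np.array(c["extrinsics"])
    np.savez(f"{n}.npz",color=c["color"],z=c["z_map"],T=T,f=f,cx=c["cx"],cy=c["cy"])
    return load(n)
def load(n):
    d=np.load(f"{n}.npz"); z=d["z"]; v,u=np.mgrid[:z.shape[0],:z.shape[1]]
    P=np.stack([(u-d["cx"])/d["f"]*z,(v-d["cy"])/d["f"]*z,z],-1)@d["T"][:3,:3].T+d["T"][:3,3]
    P[z==0]=np.nan
    return d["color"],P,d
def save(n,im): cv2.imwrite(f"pics/{n}.png",im[...,::-1])
E
python3 - <<'E'
from h import *
a=grab("scene");b=grab("side")
save("scene",a[0]);save("side",b[0])
print(a[2]["T"],b[2]["T"],monitor.read_state())
E
```

```text
pics
[[-0.64876164  0.435748   -0.62388462  1.27339848]
 [ 0.76072448  0.39307742 -0.51651564  0.62253332]
 [ 0.02016429 -0.80969984 -0.58649772  0.84698762]
 [ 0.          0.          0.          1.        ]] [[-0.98023763 -0.12211591  0.15563383  0.25254192]
 [-0.19619247  0.49928744 -0.84393161  1.3390736 ]
 [ 0.02535146 -0.85778771 -0.51337856  0.92514113]
 [ 0.          0.          0.          1.        ]] {'time': 0.1, 'q': array([-1.15108426e-01,  3.59435163e-01,  1.51130783e+00, -1.56810477e-05,
        1.27251899e+00, -1.15090236e-01]), 'dq': array([-0.00196655, -0.00127677, -0.0027962 ,  0.00082438,  0.00029012,
        0.00078161]), 'joint_efforts': array([ 5.04615236e-04, -5.28650415e+01, -2.79350227e+01, -1.37166940e-04,
        4.90131526e-03,  3.56782721e-05]), 'ee_pos': array([5.99391180e-01, 5.20451022e-05, 2.30542582e-01]), 'orientation': array([[ 1.37167056e-05,  9.99998622e-01, -1.65999550e-03],
       [ 9.99999984e-01, -1.34231713e-05,  1.76839409e-04],
       [ 1.76816883e-04, -1.65999790e-03, -9.99998607e-01]]), 'force': array([ 0.70112166,  0.43046352, -0.0774915 ]), 'torque': array([-0.00907542,  0.00703519, -0.03099172]), 'grip_force': 0.0, 'width': 0.08539295862046828}
```

View pics/scene.png

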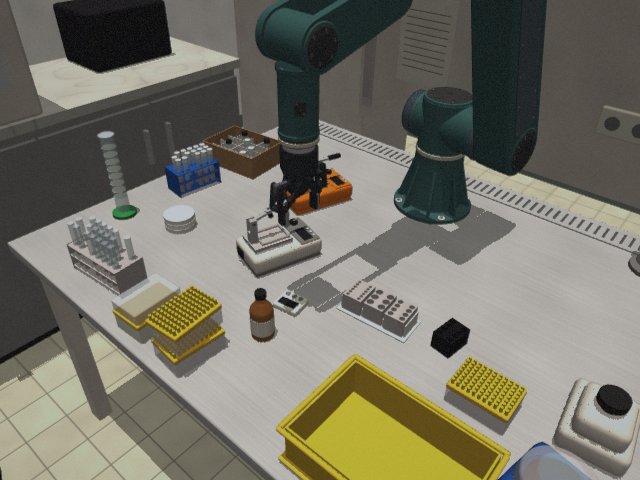

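View pics/side.png

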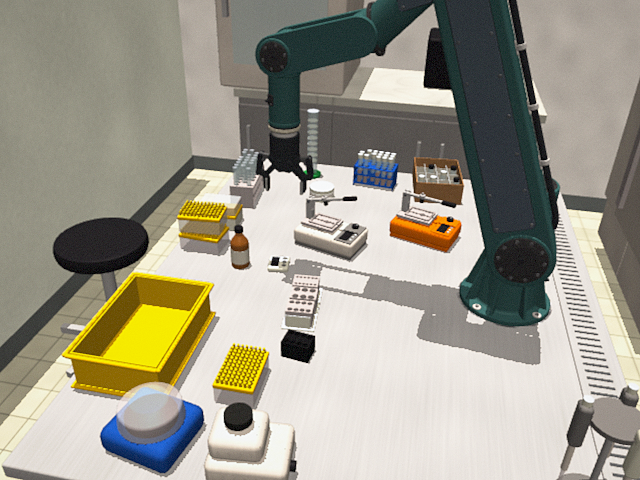

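Scene camera: the white shaker is at about (278,245), the orange look-alike at (320,190), the caddy with three blocks at (380,308), and the black decoy block at (450,337). I'll enlarge the caddy and both views of the shaker in one picture.

Run:
```python
from h import *
a=load("scene");b=load("side")
r=lambda i,x,y,w,h:cv2.resize(i[y:y+h,x:x+w],(400,300),interpolation=cv2.INTER_CUBIC)
save("crop1",np.vstack([np.hstack([r(a[0],330,270,100,75),r(a[0],225,180,120,90)]),np.hstack([r(b[0],270,265,80,60),r(b[0],285,180,100,75)])]))
def med(P,u,v):return np.round(np.nanmedian(P[v-1:v+2,u-1:u+2].reshape(-1,3),0),3)
for u,v in [(358,297),(380,304),(400,316),(261,212),(275,235),(305,235)]: print("scene",u,v,med(a[1],u,v))
for u,v in [(305,282),(302,298),(297,315),(345,199),(318,200),(350,236),(325,222)]: print("side",u,v,med(b[1],u,v))
```

```text
scene 358 297 [0.539 0.12  0.046]
scene 380 304 [0.523 0.171 0.045]
scene 400 316 [0.526 0.227 0.046]
scene 261 212 [ 0.391 -0.354 -0.   ]
scene 275 235 [ 0.517 -0.164  0.071]
scene 305 235 [ 0.453 -0.118  0.059]
side 305 282 [0.515 0.118 0.047]
side 302 298 [0.507 0.183 0.043]
side 297 315 [0.506 0.243 0.036]
side 345 199 [ 0.457 -0.146  0.164]
side 318 200 [ 0.544 -0.177  0.137]
side 350 236 [ 0.433 -0.123  0.058]
side 325 222 [ 0.517 -0.167  0.071]
```

View pics/crop1.png

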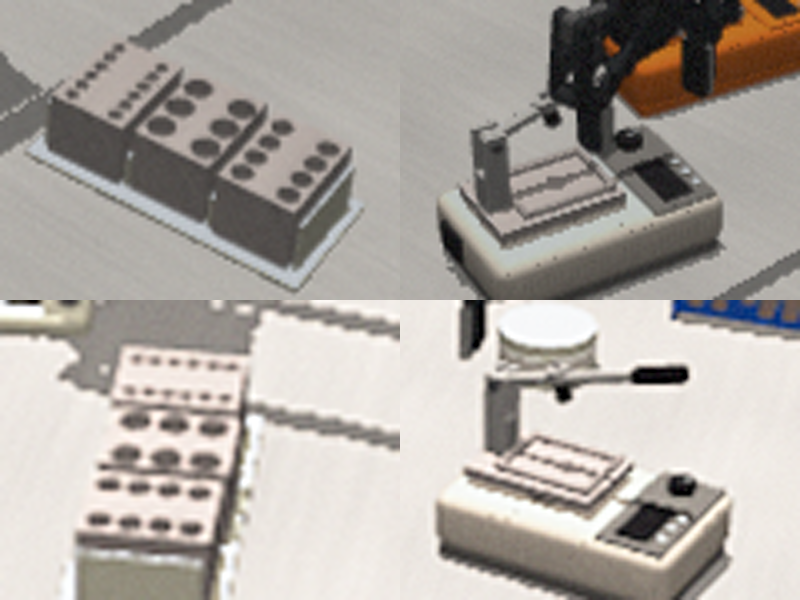

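The eight-well block is the caddy's +y end block, at scene (400,316). The six-well is in the middle (380,304), the twelve-well at the −y end (358,297), and the black one is a decoy. The shaker I want is the white one, with its bar slightly raised and its grip at side (345,199). Next I'll measure yaws and poses.

```bash
cat >> h.py <<'E'
def rect(Q,zl,zh,c,r):
    m=(Q[:,2]>zl)&(Q[:,2]<zh)&(np.hypot(Q[:,0]-c[0],Q[:,1]-c[1])<r)
    R=cv2.minAreaRect((Q[m,:2]*1000).astype(np.float32)); return m.sum(),np.round(R[0],1),np.round(R[1],1),round(R[2],2)
E
python3 - <<'E'
from h import *
for n in ("scene","side"):
    Q=load(n)[1].reshape(-1,3);Q=Q[~np.isnan(Q[:,0])]
    print(n)
    print("caddytops",rect(Q,.042,.054,(.52,.175),.125))
    print("housing+panel",rect(Q,.050,.063,(.50,-.16),.14))
    print("seat",rect(Q,.0685,.0745,(.517,-.166),.055))
    print("rim",rect(Q,.076,.083,(.517,-.166),.055))
    m=(Q[:,2]>.12)&(Q[:,2]<.19)&(np.hypot(Q[:,0]-.49,Q[:,1]+.165)<.1); q=Q[m]
    print(m.sum()); 
    for x in np.arange(.4,.6,.015):
        k=(q[:,0]>=x)&(q[:,0]<x+.015)
        if k.any(): print(np.round(x,3),k.sum(),np.round(q[k].mean(0),3),np.round(q[k].min(0),3),np.round(q[k].max(0),3))
w=grab("wrist");save("w0",w[0]);print(w[2]["T"])
d=np.load("wrist.npz");s=monitor.read_state()
R=np.array(s["orientation"]);print("tfc",R.T@(d["T"][:3,3]-s["ee_pos"]),R.T@d["T"][:3,:3])
E
```

```text
scene
caddytops (np.int64(1234), array([513.2, 162.2]), array([ 72.1, 160.8]), 4.53)
housing+panel (np.int64(1141), array([ 504.7, -164.5]), array([123.3, 193.8]), 72.43)
seat (np.int64(397), array([ 525.6, -168.7]), array([71.9, 88.2]), 72.34)
rim (np.int64(75), array([ 528.2, -171.5]), array([65.2, 84.3]), 73.69)
236
0.43 5 [ 0.44  -0.139  0.17 ] [ 0.436 -0.14   0.168] [ 0.444 -0.138  0.172]
0.445 5 [ 0.45  -0.143  0.166] [ 0.446 -0.145  0.164] [ 0.457 -0.141  0.169]
0.46 4 [ 0.465 -0.159  0.168] [ 0.463 -0.162  0.165] [ 0.466 -0.157  0.17 ]
0.475 10 [ 0.485 -0.158  0.159] [ 0.478 -0.16   0.155] [ 0.489 -0.156  0.163]
0.49 3 [ 0.491 -0.158  0.155] [ 0.491 -0.158  0.152] [ 0.492 -0.157  0.158]
0.505 2 [ 0.519 -0.166  0.137] [ 0.519 -0.167  0.129] [ 0.519 -0.165  0.145]
0.52 56 [ 0.529 -0.17   0.144] [ 0.52  -0.181  0.127] [ 0.535 -0.164  0.16 ]
0.535 29 [ 0.542 -0.176  0.142] [ 0.535 -0.182  0.134] [ 0.55 -0.17  0.15]
0.55 33 [ 0.558 -0.182  0.137] [ 0.55  -0.196  0.131] [ 0.564 -0.171  0.143]
0.565 74 [ 0.574 -0.186  0.132] [ 0.566 -0.204  0.12 ] [ 0.58  -0.171  0.14 ]
0.58 15 [ 0.
[... 999 characters left out ...]
7]
0.535 13 [ 0.542 -0.176  0.139] [ 0.536 -0.18   0.137] [ 0.548 -0.172  0.142]
0.55 30 [ 0.559 -0.183  0.132] [ 0.55  -0.199  0.12 ] [ 0.565 -0.171  0.141]
0.565 36 [ 0.571 -0.18   0.132] [ 0.565 -0.2    0.121] [ 0.579 -0.167  0.14 ]
[[ 9.99998538e-01  1.04975292e-03 -1.34975649e-03  5.98437495e-01]
 [ 5.54307655e-04 -9.45756403e-01 -3.24876161e-01  8.48837880e-02]
 [-1.61758054e-03  3.24874938e-01 -9.45755602e-01  3.74465084e-01]
 [ 0.00000000e+00  0.00000000e+00  0.00000000e+00  1.00000000e+00]]
tfc [ 0.08484472 -0.00123148 -0.1438308 ] [[ 4.98131246e-04 -9.45702901e-01 -3.25031961e-01]
 [ 9.99999864e-01  5.21024204e-04  1.66047585e-05]
 [ 1.53646350e-04 -3.25031925e-01  9.45703032e-01]]
```

>>> {"fn": "apply_moves", "kwargs": {"targets": [[0,0,1,-0.27,-0.4,0.1,1],[0,0,1,-0.27,-0.4,0.1,1],[0,0,1,-0.27,-0.4,0.1,1],[0,0,1,-0.27,-0.4,0.1,1],[0,0,1,-0.27,-0.4,0.1,1],[0,0,1,-0.27,-0.4,0.1,1],[0,0,1,-0.27,-0.4,0.1,1],[0,0,1,-0.27,-0.4,0.1,1],[0,0,1,-0.27,-0.4,0.1,1],[0,0,1,-0.27,-0.4,0.1,1],[0,0,1,-0.27,-0.4,0.1,1],[0,0,1,-0.27,-0.4,0.1,1],[0,0,1,-0.27,-0.4,0.1,1],[0,0,1,-0.27,-0.4,0.1,1],[0,0,1,-0.27,-0.4,0.1,1],[0,0,1,-0.27,-0.4,0.1,1],[0,0,1,-0.27,-0.4,0.1,1],[0,0,1,-0.27,-0.4,0.1,1],[0,0,0.25,0,0,0,1],[0,0,0,0,0,0,1]]}}

```text
time: 2.15
ee_pos: [0.5027, -0.1439, 0.2671]
orientation: [[-0.956, 0.294, -0.0], [0.294, 0.956, 0.0], [0.0, 0.0, -1.0]]
force: [-0.2, 0.3, 0.1]
width: 0.0849
grip_force: 0.0
```

Run:
```python
from h import *
s=monitor.read_state();print(s["time"],np.round(s["ee_pos"],4),np.round(s["orientation"],3),np.round(s["q"],2))
c,P,d=grab("wrist");save("w1",c)
Q=P.reshape(-1,3);Q=Q[~np.isnan(Q[:,0])]
print("seat",rect(Q,.0685,.0745,(.522,-.168),.055));print("rim",rect(Q,.077,.081,(.522,-.168),.06));print("hous",rect(Q,.052,.063,(.50,-.16),.14))
print("post",rect(Q,.134,.142,(.571,-.183),.02))
ex=np.array([.956,-.292]);ey=np.array([.292,.956]);O=np.array([.523,-.168])
L=np.c_[(Q[:,:2]-O)@ex,(Q[:,:2]-O)@ey,Q[:,2]]
for x in np.arange(-.11,.07,.015):
    k=(L[:,0]>=x)&(L[:,0]<x+.015)&(L[:,2]>.12)&(abs(L[:,1])<.03)
    if k.sum()>5: print(np.round(x,3),k.sum(),np.round(np.median(L[k],0),4),np.round(np.percentile(L[k],2,0),3),np.round(np.percentile(L[k],98,0),3))
```

```text
2.15 [ 0.5027 -0.1439  0.2671] [[-0.956  0.294 -0.   ]
 [ 0.294  0.956  0.   ]
 [ 0.     0.    -1.   ]] [-0.41  0.22  1.63  0.    1.3  -1.68]
seat (np.int64(3520), array([ 525.4, -172.9]), array([74.2, 98.7]), 72.51)
rim (np.int64(1040), array([ 521.6, -171.7]), array([61.2, 81.3]), 72.7)
hous (np.int64(11308), array([ 499.1, -164.5]), array([118.6, 192.3]), 72.61)
post (np.int64(545), array([ 566.6, -186.3]), array([28.7, 27.9]), 15.51)
-0.11 220 [-0.0979 -0.0028  0.1799] [-0.101 -0.009  0.174] [-0.095  0.003  0.182]
-0.095 496 [-0.0877 -0.0028  0.1786] [-0.095 -0.01   0.174] [-0.08   0.004  0.182]
-0.08 437 [-0.0727 -0.0029  0.1741] [-0.08  -0.01   0.168] [-0.065  0.004  0.177]
-0.065 306 [-0.0585 -0.0032  0.1684] [-0.065 -0.009  0.162] [-0.05   0.003  0.173]
-0.05 14905 [-0.0393 -0.0031  0.3493] [-0.047 -0.029  0.287] [-0.037  0.029  0.361]
-0.035 1874 [-0.029  -0.025   0.3052] [-0.035 -0.028  0.157] [-0.02   0.     0.349]
-0.02 473 [-0.0171 -0.0083  0.1566] [-0.02  -0.029  0.136] [-0.005  0.001  0.34 ]
-0.005 342 [ 0.0008 -0.0032  0.1547] [-0.005 -0.012  0.142] [0.009 0.004 0.16 ]
0.01 136 [ 0.0188 -0.0038  0.1451] [ 0.013 -0.009  0.143] [0.025 0.001 0.148]
0.025 269 [ 0.0379 -0.0041  0.1394] [ 0.026 -0.015  0.122] [0.04  0.006 0.143]
0.04 424 [ 0.0464 -0.004   0.1383] [ 0.04  -0.018  0.127] [0.054 0.01  0.141]
0.055 35 [ 0.0561 -0.0109  0.1394] [ 0.055 -0.016  0.13 ] [0.058 0.007 0.141]
```

View pics/w1.png

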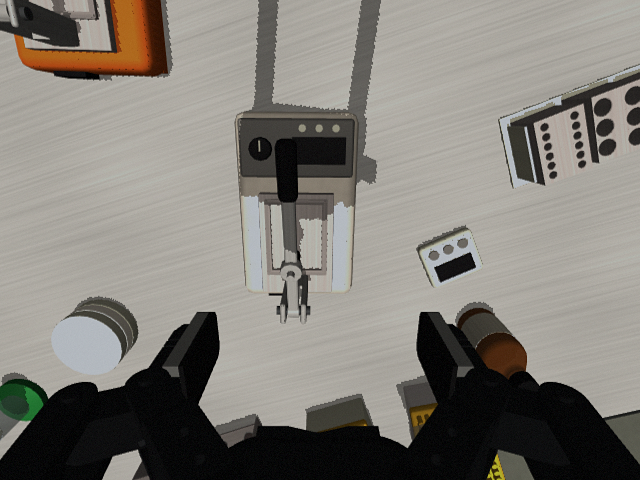

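The wrist view shows the shaker with its bar down the middle (grip at 287,170) and the panel towards the robot. The yaw is about −17.4°, the seat is near (0.5215, −0.171), and the bar angle is about 0.3. Next I pinch the grip.

>>> {"fn": "apply_moves", "kwargs": {"targets": [[0,0,0,-0.7,-0.05,0,0.2],[0,0,0,-0.7,-0.05,0,0],[0,0,0,-0.7,-0.05,-0.8,-0.2],[0,0,0,-0.65,-0.05,-1,-0.3],[0,0,0,0,0,-1,-0.3],[0,0,0,0,0,-1,-0.3],[0,0,0,0,0,-1,-0.3],[0,0,0,0,0,-1,-0.3],[0,0,0,0,0,0,-1],[0,0,0,0,0,0,-1],[0,0,0,0,0,0,-1],[0,0,0,0,0,0,-1],[0,0,0,0,0,0,-1],[0,0,0,0,0,0,-1]], "newtons": 30}}

```text
time: 3.6
ee_pos: [0.4448, -0.1481, 0.151]
orientation: [[-0.956, 0.292, -0.005], [0.292, 0.956, -0.0], [0.005, -0.002, -1.0]]
force: [-3.6, -5.2, -8.9]
width: 0.0131
grip_force: 33.4
```

>>> {"fn": "apply_moves", "kwargs": {"targets": [[0,0,0,0.22,-0.07,0.63,-1],[0,0,0,0.28,-0.09,0.6,-1],[0,0,0,0.33,-0.105,0.57,-1],[0,0,0,0.39,-0.12,0.53,-1],[0,0,0,0.435,-0.135,0.49,-1],[0,0,0,0.48,-0.15,0.44,-1]]}}

```text
time: 4.2
ee_pos: [0.4861, -0.1611, 0.2161]
orientation: [[-0.956, 0.293, -0.008], [0.293, 0.956, 0.001], [0.008, -0.002, -1.0]]
force: [-4.9, -3.0, -7.5]
width: 0.0134
grip_force: 31.7
```

>>> {"fn": "apply_moves", "kwargs": {"targets": [[0,0,0,0.52,-0.165,0.39,-1],[0,0,0,0.555,-0.175,0.33,-1],[0,0,0,0.58,-0.18,0.27,-1],[0,0,0,0.605,-0.19,0.21,-1],[0,0,0,0.62,-0.195,0.15,-1],[0,0,0,0.635,-0.2,0.08,-1],[0,0,0,0.64,-0.2,0.01,-1],[0,0,0,0.635,-0.2,-0.05,-1],[0,0,0,0.63,-0.2,-0.12,-1],[0,0,0,0.61,-0.19,-0.18,-1],[0,0,0,0,0,0,-1],[0,0,0,0,0,0,-1]]}}

```text
time: 5.4
ee_pos: [0.6108, -0.2003, 0.2394]
orientation: [[-0.956, 0.293, 0.001], [0.293, 0.956, -0.002], [-0.001, -0.002, -1.0]]
force: [-0.8, -5.0, 1.4]
width: 0.0134
grip_force: 29.2
```

>>> {"fn": "apply_moves", "kwargs": {"targets": [[0,0,0,0,0,0,0.2],[0,0,0,0,0,0,0.2],[0,0,0,0,0,0,0.2],[0,0,0,0,0,1,0.2],[0,0,0,0,0,1,0.2],[0,0,0,0,0,1,0.2],[0,0,0,0,0,1,0.2],[0,0,-1,-0.24,1,0,1],[0,0,-1,-0.24,1,0,1],[0,0,-1,-0.24,1,0,1],[0,0,-1,-0.24,1,0,1],[0,0,-1,-0.24,1,0,1],[0,0,-1,-0.24,1,0,1],[0,0,-1,-0.24,1,0,1],[0,0,-1,-0.24,1,0,1],[0,0,-1,-0.24,1,0,1],[0,0,-1,-0.24,1,0,1],[0,0,-1,-0.24,1,0,1]]}}

```text
time: 7.2
ee_pos: [0.5578, 0.0219, 0.3184]
orientation: [[-0.482, 0.876, 0.0], [0.876, 0.482, 0.0], [0.0, 0.0, -1.0]]
force: [-0.6, 0.5, -0.3]
width: 0.0855
grip_force: 0.0
```

>>> {"fn": "apply_moves", "kwargs": {"targets": [[0,0,-1,-0.24,1,-0.4,1],[0,0,-1,-0.24,1,-0.4,1],[0,0,-1,-0.24,1,-0.4,1],[0,0,-1,-0.24,1,-0.4,1],[0,0,-1,-0.24,1,-0.4,1],[0,0,-1,-0.24,1,-0.4,1],[0,0,-0.1,-0.24,1,-0.4,1],[0,0,0,-0.24,1,-0.4,1],[0,0,0,-0.24,1,-0.4,1],[0,0,0,0,0,0,1],[0,0,0,0,0,0,1]]}}

```text
time: 8.3
ee_pos: [0.5148, 0.2009, 0.2463]
orientation: [[-0.082, 0.997, -0.0], [0.997, 0.082, -0.0], [-0.0, -0.0, -1.0]]
force: [0.5, -0.0, 0.5]
width: 0.0856
grip_force: 0.0
```

Run:
```python
from h import *
s=monitor.read_state();print(s["time"],np.round(s["ee_pos"],4),np.round(s["orientation"],3),np.round(s["q"],2))
c,P,d=grab("wrist");save("w2",c)
Q=P.reshape(-1,3);Q=Q[~np.isnan(Q[:,0])]
print("tops",rect(Q,.044,.052,(.512,.165),.12))
t=np.radians(4.4);e=np.array([[np.cos(t),np.sin(t)],[-np.sin(t),np.cos(t)]])
m=(Q[:,2]>.044)&(Q[:,2]<.052)&(np.hypot(Q[:,0]-.512,Q[:,1]-.165)<.12)
L=Q[m,:2]@e.T; h,b=np.histogram(L[:,1],np.arange(L[:,1].min(),L[:,1].max()+.003,.003))
print(np.c_[np.round(b[:-1]*1000),h].astype(int).tolist())
for lo,hi in [(L[:,1].max()-.045,L[:,1].max()-.003)]:
    k=(L[:,1]>lo)&(L[:,1]<hi); print("b8",rect(Q[m][k],0,1,(.5,.2),1), Q[m][k][:,2].mean())
```

```text
8.3 [0.5148 0.2009 0.2463] [[-0.082  0.997 -0.   ]
 [ 0.997  0.082 -0.   ]
 [-0.    -0.    -1.   ]] [ 0.25  0.28  1.59 -0.    1.27  0.17]
tops (np.int64(6656), array([509.2, 164. ]), array([ 68.5, 159. ]), 4.69)
[[45, 130], [48, 141], [51, 169], [54, 58], [57, 105], [60, 148], [63, 144], [66, 145], [69, 162], [72, 140], [75, 168], [78, 179], [81, 115], [84, 59], [87, 140], [90, 173], [93, 141], [96, 0], [99, 76], [102, 172], [105, 77], [108, 48], [111, 48], [114, 73], [117, 140], [120, 171], [123, 180], [126, 179], [129, 191], [132, 116], [135, 70], [138, 54], [141, 57], [144, 97], [147, 187], [150, 0], [153, 0], [156, 197], [159, 158], [162, 66], [165, 54], [168, 97], [171, 197], [174, 205], [177, 198], [180, 204], [183, 202], [186, 210], [189, 104], [192, 58], [195, 63], [198, 137], [201, 252], [204, 1]]
b8 (np.int64(1954), array([505.9, 219.4]), array([66. , 41.9]), 4.48) 0.04915687772062095
```

View pics/w2.png

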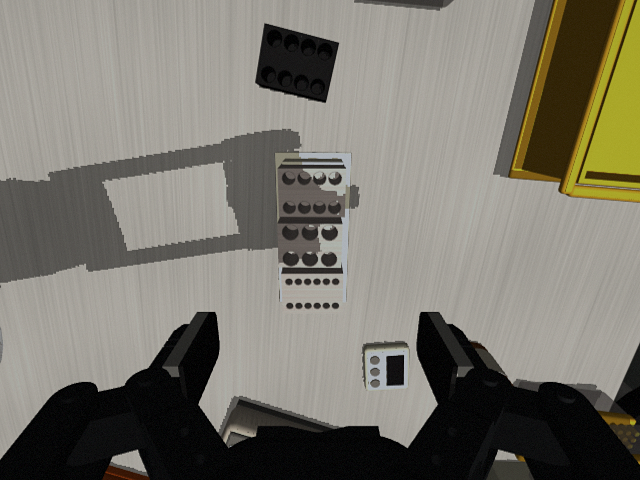

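The eight-well block (two rows of four, around (312,193) in the wrist view) is centred at (0.506, 0.219) with a yaw of 4.6°. The black decoy is at (297,63). I descend and grip by the short ends.

>>> {"fn": "apply_moves", "kwargs": {"targets": [[0,0,0,-0.44,0.92,0,1],[0,0,0,0,0,-1,1],[0,0,0,0,0,-1,1],[0,0,0,0,0,-1,1],[0,0,0,0,0,-1,1],[0,0,0,0,0,-1,1],[0,0,0,0,0,-1,1],[0,0,0,0,0,-1,1],[0,0,0,0,0,-1,1],[0,0,0,0,0,-1,1],[0,0,0,0,0,-1,1],[0,0,0,0,0,-1,1],[0,0,0,0,0,-0.5,1],[0,0,0,0,0,0,1],[0,0,0,0,0,0,-1],[0,0,0,0,0,0,-1],[0,0,0,0,0,0,-1],[0,0,0,0,0,0,-1],[0,0,0,0,0,0,-1]], "newtons": 60}}

```text
time: 10.25
ee_pos: [0.5073, 0.2193, 0.0175]
orientation: [[-0.08, 0.997, 0.002], [0.997, 0.08, 0.0], [0.0, 0.002, -1.0]]
force: [-0.8, -1.0, 7.2]
width: 0.0647
grip_force: 67.8
```

>>> {"fn": "apply_moves", "kwargs": {"targets": [[0,0,0,0,0,0.4,-1],[0,0,0,0,0,0.6,-1],[0,0,0,0,0,1,-1],[0,0,0,0,0,1,-1],[0,0,0,0,0,1,-1],[0,0,0,0,0,1,-1]]}}

```text
time: 10.85
ee_pos: [0.506, 0.2191, 0.1178]
orientation: [[-0.08, 0.997, 0.0], [0.997, 0.08, 0.0], [0.0, 0.0, -1.0]]
force: [0.8, -0.4, -2.1]
width: 0.065
grip_force: 67.2
```

Run:
```python
from h import *
s=monitor.read_state();print(s["time"],np.round(s["ee_pos"],4),s["force"],s["width"])
a=load("scene");b=load("side")
print(np.nanmedian(a[1][299:303,289:293].reshape(-1,3),0),np.nanmedian(b[1][263:266,276:279].reshape(-1,3),0))
Q=np.r_[a[1].reshape(-1,3),b[1].reshape(-1,3)]
m=(np.abs(Q[:,0]-.45)<.09)&(np.abs(Q[:,1])<.08)
print(m.sum(),np.nanmax(Q[m,2]),Q[m&(Q[:,2]>.01)][:,:2].max(0) if (m&(Q[:,2]>.01)).any() else 0)
```

```text
10.85 [0.506  0.2191 0.1178] [ 0.78817724 -0.37351824 -2.10594317] 0.06502655608070519
[ 0.62528306 -0.00886356  0.01481784] [0.6195317  0.00611595 0.01604071]
10158 0.7345090658473705 [0.5399968  0.07999568]
```

>>> {"fn": "apply_moves", "kwargs": {"targets": [[0,0,-0.5,-0.25,-1,0,-1],[0,0,-0.5,-0.25,-1,0,-1],[0,0,-0.5,-0.25,-1,0,-1],[0,0,-0.5,-0.25,-1,0,-1],[0,0,-0.5,-0.25,-1,0,-1],[0,0,-0.5,-0.25,-1,0,-1],[0,0,-0.5,-0.25,-1,0,-1],[0,0,-0.5,-0.25,-1,0,-1],[0,0,-0.5,-0.25,-1,0,-1],[0,0,-0.5,-0.25,-1,0,-1],[0,0,-0.5,-0.25,-1,0,-1],[0,0,0,0,0,-1,-1],[0,0,0,0,0,-1,-1],[0,0,0,0,0,-1,-1],[0,0,0,0,0,-1,-1],[0,0,0,0,0,-0.6,-1],[0,0,0,0,0,-0.4,-1],[0,0,0,0,0,-0.1,-1],[0,0,0,0,0,-0.1,-1],[0,0,0,0,0,0,-1]]}}

```text
time: 12.85
ee_pos: [0.4514, -0.0009, 0.0135]
orientation: [[0.299, 0.954, 0.001], [0.954, -0.299, -0.0], [0.0, 0.001, -1.0]]
force: [-2.5, -0.6, 5.6]
width: 0.0648
grip_force: 68.0
```

>>> {"fn": "apply_moves", "kwargs": {"targets": [[0,0,0,0,0,0,1],[0,0,0,0,0,0,1],[0,0,0,0,0,0,1],[0,0,0,0,0,1,1],[0,0,0,0,0,1,1],[0,0,0,0,0,1,1],[0,0,1,0,0,1,1],[0,0,1,0,0,1,1],[0,0,1,0,0,1,1],[0,0,1,0,0,0,1],[0,0,1,0,0,0,1],[0,0,1,0,0,0,1],[0,0,1,0,0,0,1],[0,0,1,0,0,0,1],[0,0,1,0,0,0,1],[0,0,1,0,0,0,1],[0,0,1,0,0,0,1],[0,0,1,0,0,0,1],[0,0,1,0,0,0,1],[0,0,1,0,0,0,1]]}}

```text
time: 14.85
ee_pos: [0.4513, -0.0009, 0.1323]
orientation: [[-0.626, 0.78, -0.0], [0.78, 0.626, -0.0], [-0.0, -0.0, -1.0]]
force: [-0.3, 0.1, 0.6]
width: 0.0854
grip_force: 0.0
```

>>> {"fn": "apply_moves", "kwargs": {"targets": [[0,0,1,0,0,0,1],[0,0,1,0,0,0,1],[0,0,1,0,0,0,1],[0,0,1,0,0,0,1],[0,0,1,0,0,0,1],[0,0,1,0,0,0,1],[0,0,1,0,0,0,1],[0,0,1,0,0,0,1],[0,0,0.5,0,0,0,1],[0,0,0,0,0,0,1]]}}

```text
time: 15.85
ee_pos: [0.4513, -0.0009, 0.1323]
orientation: [[-0.954, 0.299, 0.0], [0.299, 0.954, -0.0], [-0.0, -0.0, -1.0]]
force: [0.1, 0.4, 0.1]
width: 0.0851
grip_force: 0.0
```

Run:
```python
from h import *
s=monitor.read_state();print(s["time"],np.round(s["ee_pos"],4),np.round(s["orientation"],3),np.round(s["q"],2))
c,P,d=grab("wrist");save("w3",c)
Q=P.reshape(-1,3);Q=Q[~np.isnan(Q[:,0])]
print("top",rect(Q,.040,.049,(.451,-.001),.06))
```

```text
15.85 [ 0.4513 -0.0009  0.1323] [[-0.954  0.299  0.   ]
 [ 0.299  0.954 -0.   ]
 [-0.    -0.    -1.   ]] [-0.16  0.28  1.94 -0.    0.93 -1.42]
top (np.int64(4691), array([450.2,  -0.7]), array([48. , 66.8]), 72.41)
```

View pics/w3.png

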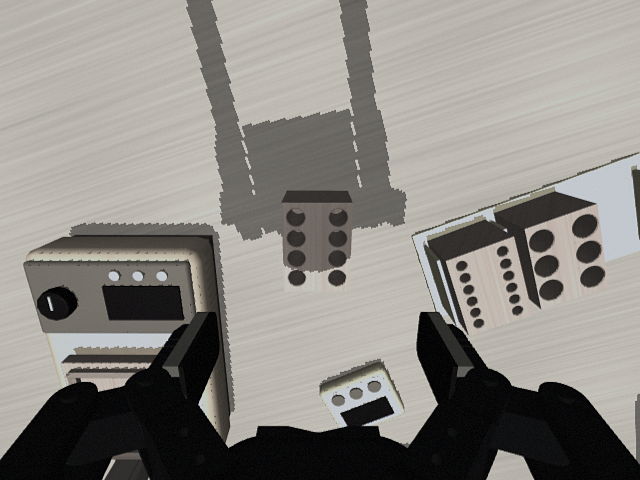

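The block stands upright at (0.450, −0.001) with a yaw of −17.6° (pixel 317,240), clear of everything. I regrip by the long sides.

>>> {"fn": "apply_moves", "kwargs": {"targets": [[0,0,0,-0.05,0,-1,1],[0,0,0,0,0,-1,1],[0,0,0,0,0,-1,1],[0,0,0,0,0,-1,1],[0,0,0,0,0,-1,1],[0,0,0,0,0,-0.95,1],[0,0,0,0,0,0,1],[0,0,0,0,0,0,-1],[0,0,0,0,0,0,-1],[0,0,0,0,0,0,-1],[0,0,0,0,0,0,-1],[0,0,0,0,0,0,-1],[0,0,0,0,0,0,-1]], "newtons": 60}}

```text
time: 17.2
ee_pos: [0.4512, -0.001, 0.0144]
orientation: [[-0.954, 0.299, 0.002], [0.299, 0.954, -0.0], [-0.002, 0.0, -1.0]]
force: [-0.5, 0.6, 6.2]
width: 0.0471
grip_force: 62.2
```

>>> {"fn": "apply_moves", "kwargs": {"targets": [[0,0,0,0,0,0.4,-1],[0,0,0,0,0,0.8,-1],[0,0,0,0,0,1,-1],[0,0,0,0,0,1,-1],[0,0,0,0,0,1,-1],[0,0,0,0,0,1,-1],[0,0,0,0.39,-0.95,0.8,-1],[0,0,0,0.39,-0.95,0.5,-1],[0,0,0,0.39,-0.95,0.5,-1],[0,0,0,0.39,-0.95,0,-1],[0,0,0,0.39,-0.95,0,-1],[0,0,0,0.39,-0.95,0,-1],[0,0,0,0.39,-0.95,0,-1],[0,0,0,0.39,-0.95,0,-1],[0,0,0,0.39,-0.9,0,-1],[0,0,0,0,0,0,-1],[0,0,0,0,0,0,-1]]}}

```text
time: 18.9
ee_pos: [0.5204, -0.1712, 0.153]
orientation: [[-0.954, 0.3, -0.001], [0.3, 0.954, 0.001], [0.001, 0.0, -1.0]]
force: [0.9, 0.6, -2.3]
width: 0.0471
grip_force: 62.3
```

Run:
```python
from h import *
s=monitor.read_state();print(s["time"],np.round(s["ee_pos"],4),np.round(s["orientation"],3),s["width"])
c,P,d=grab("wrist");save("w4",c)
t=np.radians(-17.5);ex=np.array([np.cos(t),np.sin(t)]);ey=np.array([-ex[1],ex[0]]);O=np.array([.5215,-.171])
Q=P.reshape(-1,3);Q=Q[~np.isnan(Q[:,0])]
L=np.c_[(Q[:,:2]-O)@ex,(Q[:,:2]-O)@ey,Q[:,2]]
def rg(n,m): print(n,m.sum(),np.round(np.percentile(L[m],[1,50,99],axis=0),4).tolist())
r=s["ee_pos"][2]-.0144
print("bottom",r)
k=(abs(L[:,0])<.06)&(abs(L[:,1])<.045)
rg("block top",k&(abs(L[:,2]-r-.044)<.004))
rg("rim",k&(abs(L[:,2]-.079)<.0015))
rg("seat",k&(abs(L[:,2]-.072)<.0015)&(abs(L[:,1])<.03))
rg("house",(abs(L[:,0])<.13)&(abs(L[:,1])<.08)&(abs(L[:,2]-.057)<.004))
print("house",rect(Q,.052,.063,(.50,-.16),.14))
```

```text
18.9 [ 0.5204 -0.1712  0.153 ] [[-0.954  0.3   -0.001]
 [ 0.3    0.954  0.001]
 [ 0.001  0.    -1.   ]] 0.04707149665678217
bottom 0.13864416293683815
block top 16275 [[-0.0353, -0.0321, 0.1789], [-0.0068, 0.0001, 0.1837], [0.0305, 0.0319, 0.1857]]
rim 1078 [[-0.0403, -0.031, 0.0776], [-0.0364, -0.0009, 0.079], [-0.016, 0.0297, 0.0804]]
seat 1885 [[-0.0448, -0.0274, 0.0714], [-0.0282, -0.001, 0.073], [-0.0138, 0.0275, 0.0735]]
house 19283 [[-0.1176, -0.0585, 0.0536], [-0.0651, -0.0075, 0.0584], [0.0374, 0.057, 0.061]]
house (np.int64(24435), array([ 490.4, -161.9]), array([118.4, 173.4]), 72.53)
```

View pics/w4.png

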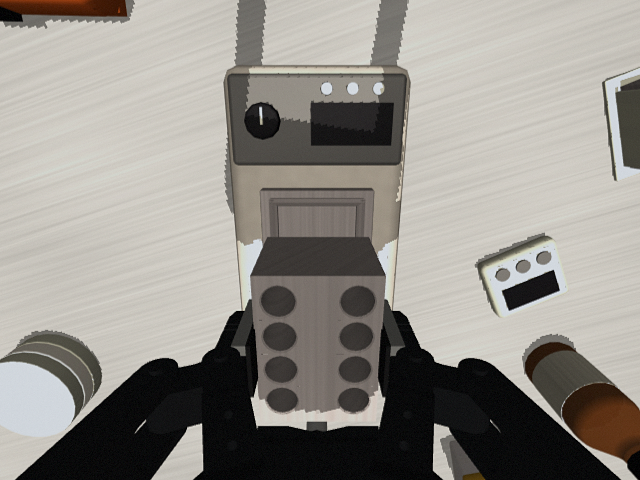

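The held block is over the seat (top at about (318,345), rim at (316,225)). It is aligned in y to within 1 mm and about 2 mm short in x, so I correct that and lower it.

>>> {"fn": "apply_moves", "kwargs": {"targets": [[0,0,0,0.1,-0.03,-0.6,-1],[0,0,0,0,0,-0.8,-1],[0,0,0,0,0,-0.8,-1],[0,0,0,0,0,-0.4,-1],[0,0,0,0,0,-0.2,-1],[0,0,0,0,0,-0.15,-1],[0,0,0,0,0,-0.15,-1],[0,0,0,0,0,0,-1]]}}

```text
time: 19.75
ee_pos: [0.5226, -0.1715, 0.0913]
orientation: [[-0.954, 0.299, 0.0], [0.299, 0.954, -0.0], [-0.0, -0.0, -1.0]]
force: [-0.2, 0.3, -1.8]
width: 0.0472
grip_force: 62.4
```

>>> {"fn": "apply_moves", "kwargs": {"targets": [[0,0,0,0,0,-0.1,-1],[0,0,0,0,0,-0.1,-1],[0,0,0,0,0,-0.05,-1],[0,0,0,0,0,0,-1]]}}

```text
time: 20.15
ee_pos: [0.5225, -0.1716, 0.0865]
orientation: [[-0.954, 0.299, 0.0], [0.299, 0.954, -0.0], [-0.0, -0.0, -1.0]]
force: [-0.3, -0.3, -0.1]
width: 0.0472
grip_force: 62.5
```

>>> {"fn": "apply_moves", "kwargs": {"targets": [[0,0,0,0,0,-0.04,-1],[0,0,0,0,0,-0.04,-1],[0,0,0,0,0,0,-1]]}}

```text
time: 20.45
ee_pos: [0.5225, -0.1716, 0.0864]
orientation: [[-0.954, 0.299, 0.001], [0.299, 0.954, -0.001], [-0.001, -0.0, -1.0]]
force: [-5.3, 1.4, 15.2]
width: 0.0473
grip_force: 64.7
```

>>> {"fn": "apply_moves", "kwargs": {"targets": [[0,0,0,0,0,0.05,-1],[0,0,0,0,0,0,0.5],[0,0,0,0,0,0,1],[0,0,0,0,0,0,1],[0,0,0,0,0,0,1],[0,0,0,0,0,0.5,1],[0,0,0,0,0,1,1],[0,0,0,0,0,1,1],[0,0,0,0,0,1,1],[0,0,0,0,0,1,1],[0,0,0,0,0,1,1],[0,0,0,0,0,0,1]]}}

```text
time: 21.65
ee_pos: [0.5245, -0.1724, 0.1991]
orientation: [[-0.954, 0.299, 0.005], [0.299, 0.954, -0.003], [-0.006, -0.001, -1.0]]
force: [1.1, -0.3, -0.9]
width: 0.0853
grip_force: 0.0
```

Run:
```python
from h import *
s=monitor.read_state();print(s["time"],np.round(s["ee_pos"],4))
c,P,d=grab("wrist");b=grab("side");save("w5",np.hstack([c[::1,160:480],cv2.resize(b[0][170:270,285:365],(384,480))]))
t=np.radians(-17.5);ex=np.array([np.cos(t),np.sin(t)]);ey=np.array([-ex[1],ex[0]]);O=np.array([.5215,-.171])
Q=P.reshape(-1,3);Q=Q[~np.isnan(Q[:,0])];L=np.c_[(Q[:,:2]-O)@ex,(Q[:,:2]-O)@ey,Q[:,2]]
k=(abs(L[:,0])<.045)&(abs(L[:,1])<.03)&(abs(L[:,2]-.116)<.006)
print(rect(Q[k],0,1,(.5,-.17),1),np.percentile(L[k],[1,50,99],axis=0).round(4).tolist())
A=np.c_[L[k][:,:2],np.ones(k.sum())];print("tilt",np.linalg.lstsq(A,L[k][:,2],rcond=None)[0])
Q=b[1].reshape(-1,3);Q=Q[~np.isnan(Q[:,0])];L=np.c_[(Q[:,:2]-O)@ex,(Q[:,:2]-O)@ey,Q[:,2]]
k=(L[:,0]>.03)&(L[:,0]<.16)&(abs(L[:,1])<.015)&(L[:,2]>.15)
for z in np.arange(.15,.3,.02):
    j=k&(L[:,2]>=z)&(L[:,2]<z+.02)
    if j.any(): print(round(z,2),j.sum(),np.median(L[j],0).round(4))
```

```text
21.65 [ 0.5245 -0.1724  0.1991]
(np.int64(5206), array([ 525.3, -171.8]), array([48.1, 74.2]), 72.75) [[-0.0329, -0.0233, 0.1104], [-0.0012, 0.0004, 0.1172], [0.0396, 0.0239, 0.119]]
tilt [-1.59697711e-03 -4.90011876e-05  1.16821193e-01]
0.15 25 [0.0536 0.0024 0.1605]
0.17 49 [0.0561 0.003  0.1825]
0.19 23 [0.063  0.0002 0.1992]
0.21 26 [0.0661 0.0009 0.2193]
0.23 28 [0.0715 0.0022 0.2414]
0.25 37 [0.0743 0.0028 0.2604]
0.27 25 [0.0782 0.0015 0.2762]
```

View pics/w5.png

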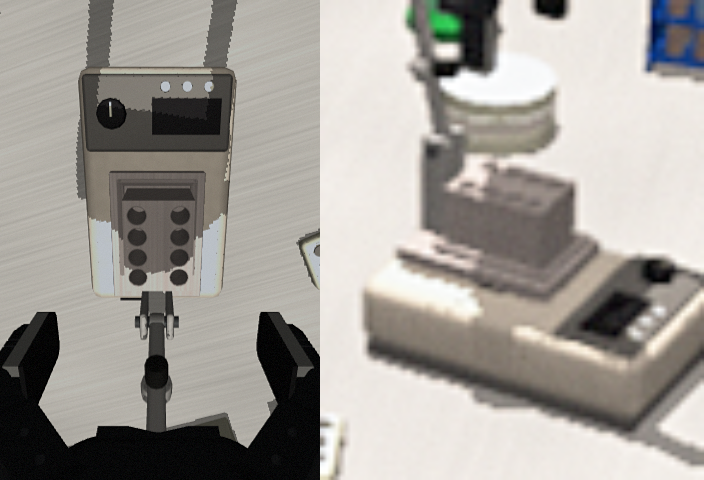

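The block is seated level (top at z 0.117) and the bar is leaning back at about 1.78 rad, out of the way. Next I grip the bar from above.

>>> {"fn": "apply_moves", "kwargs": {"targets": [[0,0,0,0,0,1,1],[0,0,0,0,0,1,1],[0,0,0,0,0,1,1],[0,0,0,0,0,1,1],[0,0,0,0,0,1,1],[0,0,0,0,0,0.7,1],[0,0,0,0.9,-0.27,0,0.5],[0,0,0,0.9,-0.27,0,0],[0,0,0,0.9,-0.27,0,0],[0,0,0,0.85,-0.26,0,0],[0,0,0,0,0,0,0],[0,0,0,0,0,-1,0],[0,0,0,0,0,-1,0],[0,0,0,0,0,-1,0],[0,0,0,0,0,-0.5,0],[0,0,0,0,0,0,-1],[0,0,0,0,0,0,-1],[0,0,0,0,0,0,-1],[0,0,0,0,0,0,-1],[0,0,0,0,0,0,-1]], "newtons": 30}}

```text
time: 23.75
ee_pos: [0.5925, -0.1945, 0.2398]
orientation: [[-0.954, 0.3, -0.002], [0.3, 0.954, -0.003], [0.001, -0.003, -1.0]]
force: [-3.3, -6.8, -6.2]
width: 0.0137
grip_force: 32.9
```

>>> {"fn": "apply_moves", "kwargs": {"targets": [[0,0,0,-0.5,0.12,0.09,-1],[0,0,0,-0.64,0.18,0.05,-1],[0,0,0,-0.64,0.2,-0.01,-1],[0,0,0,-0.635,0.2,-0.08,-1],[0,0,0,-0.62,0.195,-0.15,-1],[0,0,0,-0.605,0.19,-0.21,-1],[0,0,0,-0.58,0.18,-0.27,-1],[0,0,0,-0.555,0.175,-0.33,-1],[0,0,0,-0.52,0.165,-0.39,-1]]}}

```text
time: 24.65
ee_pos: [0.4914, -0.1629, 0.2177]
orientation: [[-0.954, 0.299, 0.01], [0.299, 0.954, -0.005], [-0.011, -0.002, -1.0]]
force: [2.2, -2.5, 9.0]
width: 0.0136
grip_force: 29.1
```

>>> {"fn": "apply_moves", "kwargs": {"targets": [[0,0,0,-0.48,0.15,-0.44,-1],[0,0,0,-0.435,0.135,-0.49,-1],[0,0,0,-0.39,0.12,-0.53,-1],[0,0,0,-0.33,0.105,-0.57,-1],[0,0,0,-0.28,0.09,-0.6,-1],[0,0,0,-0.22,0.07,-0.63,-1],[0,0,0,-0.16,0.05,-0.65,-1],[0,0,0,0,0,0,-1]]}}

```text
time: 25.45
ee_pos: [0.4422, -0.1474, 0.1359]
orientation: [[-0.954, 0.299, 0.002], [0.299, 0.954, -0.002], [-0.002, -0.001, -1.0]]
force: [-0.5, -3.2, -5.1]
width: 0.0134
grip_force: 29.3
```

>>> {"fn": "apply_moves", "kwargs": {"targets": [[0,0,0,-0.08,0.03,-0.5,-1],[0,0,0,-0.04,0.01,-0.4,-1],[0,0,0,0,0,-0.3,-1],[0,0,0,0,0,-0.1,-1],[0,0,0,0,0,0,-1]], "newtons": 60}}

```text
time: 25.95
ee_pos: [0.4403, -0.1467, 0.1106]
orientation: [[-0.954, 0.299, 0.002], [0.299, 0.954, -0.002], [-0.002, -0.001, -1.0]]
force: [-1.8, -4.3, 2.7]
width: 0.0128
grip_force: 58.3
```

>>> {"fn": "apply_moves", "kwargs": {"targets": [[0,0,0,0,0,-0.1,-1],[0,0,0,0,0,-0.1,-1],[0,0,0,0,0,0,-1]]}}

```text
time: 26.25
ee_pos: [0.4405, -0.1468, 0.1067]
orientation: [[-0.954, 0.299, 0.002], [0.299, 0.954, -0.002], [-0.003, -0.001, -1.0]]
force: [-3.5, -4.9, 3.7]
width: 0.0129
grip_force: 58.3
```

>>> {"fn": "apply_moves", "kwargs": {"targets": [[0,0,0,0,0,-0.1,-1],[0,0,0,0,0,-0.1,-1],[0,0,0,0,0,0,-1]]}}

```text
time: 26.55
ee_pos: [0.4407, -0.1469, 0.1028]
orientation: [[-0.954, 0.299, 0.003], [0.299, 0.954, -0.002], [-0.003, -0.001, -1.0]]
force: [-3.2, -4.9, 3.8]
width: 0.0127
grip_force: 58.3
```

```bash
cat > bar.py <<'E'
from h import *
t=np.radians(-17.5);ex=np.array([np.cos(t),np.sin(t)]);ey=np.array([-ex[1],ex[0]]);O=np.array([.5215,-.171])
for n in ("side","scene","wrist"):
    b=grab(n);Q=b[1].reshape(-1,3);Q=Q[~np.isnan(Q[:,0])];L=np.c_[(Q[:,:2]-O)@ex,(Q[:,:2]-O)@ey,Q[:,2]]
    k=(abs(L[:,1])<.006)&(L[:,2]>.121)&(L[:,2]<.18)
    print(n)
    for x in np.arange(-.11,.06,.015):
        j=k&(L[:,0]>=x)&(L[:,0]<x+.015)
        if j.sum()>2: print(round(x,3),j.sum(),np.median(L[j],0).round(4),np.percentile(L[j][:,2],[5,95]).round(4))
E
python3 bar.py
```

```text
side
-0.11 14 [-1.016e-01  1.000e-04  1.442e-01] [0.1318 0.1483]
-0.095 6 [-9.270e-02  1.000e-04  1.442e-01] [0.1274 0.163 ]
-0.065 3 [-0.0504  0.0037  0.1397] [0.1367 0.1428]
-0.05 13 [-0.0418  0.0018  0.1376] [0.134  0.1424]
-0.035 13 [-0.0267  0.0022  0.1376] [0.1335 0.142 ]
-0.02 21 [-0.0083  0.0012  0.1352] [0.1262 0.1449]
-0.005 18 [0.     0.003  0.1332] [0.125  0.1449]
0.01 13 [0.0169 0.0014 0.1351] [0.1291 0.1378]
0.025 10 [ 0.0318 -0.0018  0.132 ] [0.1266 0.1372]
0.04 13 [ 0.0448 -0.002   0.1345] [0.1307 0.1369]
scene
-0.095 4 [-0.0881  0.0006  0.1466] [0.1455 0.1491]
-0.08 15 [-0.0686  0.0026  0.1441] [0.1301 0.1548]
-0.065 25 [-0.0585  0.0019  0.1401] [0.1351 0.1456]
-0.05 22 [-0.0432  0.0014  0.1392] [0.1353 0.1419]
-0.035 22 [-0.0281  0.0017  0.1384] [0.1314 0.1408]
-0.02 24 [-0.0128  0.0019  0.137 ] [0.1312 0.1399]
-0.005 36 [0.0037 0.0009 0.1391] [0.1232 0.1467]
0.01 26 [0.0179 0.0017 0.1363] [0.1303 0.1397]
0.025 23 [0.0317 0.0009 0.133 ] [0.1277 0.136 ]
0.04 13 [0.0443 0.0011 0.1351] [0.1304 0.1372]
0.055 11 [ 0.0591 -0.0037  0.1352] [0.1324 0.139 ]
wrist
-0.11 1825 [-0.1021 -0.0003  0.1484] [0.1408 0.1793]
-0.095 1168 [-8.79e-02  1.00e-04  1.48e-01] [0.1462 0.1491]
-0.08 961 [-0.0731 -0.0002  0.1469] [0.1453 0.148 ]
-0.065 238 [-0.0603 -0.0005  0.1438] [0.1424 0.1456]
```

The fingers slid on the grip and the bar is still at about 0.07 rad. I'll release and press the grip down from above with the fingers shut.

>>> {"fn": "apply_moves", "kwargs": {"targets": [[0,0,0,0,0,0,0],[0,0,0,0,0,0,0],[0,0,0,0,0,0,0],[0,0,0,0,0,1,0],[0,0,0,0,0,1,0],[0,0,0,0,0,1,0],[0,0,0,0,0,1,0],[0,0,0,-0.15,0.1,0,-1],[0,0,0,0,0,0,-1],[0,0,0,0,0,0,-1],[0,0,0,0,0,0,-1],[0,0,0,0,0,-0.8,-1],[0,0,0,0,0,-0.6,-1],[0,0,0,0,0,-0.2,-1],[0,0,0,0,0,0,-1]]}}

```text
time: 28.2
ee_pos: [0.4356, -0.1433, 0.1486]
orientation: [[-0.954, 0.299, -0.002], [0.299, 0.954, 0.001], [0.002, 0.0, -1.0]]
force: [-0.1, 0.0, 0.6]
width: -0.0
grip_force: 0.0
```

>>> {"fn": "apply_moves", "kwargs": {"targets": [[0,0,0,0,0,-0.1,-1],[0,0,0,0,0,-0.1,-1],[0,0,0,0,0,-0.1,-1],[0,0,0,0,0,-0.1,-1],[0,0,0,0,0,0,-1]]}}

```text
time: 28.7
ee_pos: [0.4362, -0.1436, 0.1419]
orientation: [[-0.954, 0.299, 0.0], [0.299, 0.954, -0.0], [-0.0, -0.0, -1.0]]
force: [-2.4, 0.0, 3.7]
width: -0.0001
grip_force: 1.6
```

>>> {"fn": "apply_moves", "kwargs": {"targets": [[0,0,0,0,0,-0.1,-1],[0,0,0,0,0,-0.1,-1],[0,0,0,0,0,-0.05,-1]]}}

```text
time: 29.0
ee_pos: [0.4359, -0.1436, 0.1373]
orientation: [[-0.954, 0.299, -0.001], [0.299, 0.954, -0.0], [0.0, -0.0, -1.0]]
force: [-6.2, 1.8, 22.2]
width: 0.0001
grip_force: 10.7
```

>>> {"fn": "apply_moves", "kwargs": {"targets": [[0,0,0,0,0,-0.04,-1],[0,0,0,0,0,0,-1]]}}

```text
time: 29.2
ee_pos: [0.4359, -0.1435, 0.1373]
orientation: [[-0.954, 0.299, -0.0], [0.299, 0.954, -0.0], [0.0, -0.0, -1.0]]
force: [-6.2, 2.5, 20.2]
width: 0.0002
grip_force: 9.9
```

Hard stop reached, since there is no more travel at 20 N. Now I retreat upwards and check.

>>> {"fn": "apply_moves", "kwargs": {"targets": [[0,0,0,0,0,0.5,-1],[0,0,0,0,0,1,-1],[0,0,0,0,0,1,-1],[0,0,0,0,0,1,-1],[0,0,0,0,0,1,-1],[0,0,0,0,0,1,-1],[0,0,0,0,0,0,-1],[0,0,0,0,0,0,-1]]}}

```text
time: 30.0
ee_pos: [0.4366, -0.1437, 0.2459]
orientation: [[-0.954, 0.299, 0.001], [0.299, 0.954, -0.001], [-0.001, -0.0, -1.0]]
force: [-0.3, -0.7, -0.3]
width: -0.0001
grip_force: 0.0
```

```bash
python3 bar.py
python3 - <<'E'
from h import *
a=load("scene")[0];b=load("side")[0]
save("fin",np.hstack([cv2.resize(a[150:350,230:430],(400,400)),cv2.resize(b[170:330,225:385],(400,400))]))
print(monitor.read_state()["time"])
E
```

```text
side
-0.11 16 [-0.1008  0.0012  0.1325] [0.1243 0.1383]
-0.095 14 [-0.0857  0.0029  0.1318] [0.126  0.1372]
-0.08 17 [-0.0739  0.0018  0.1319] [0.1243 0.1381]
-0.065 13 [-0.0569  0.0025  0.1311] [0.1277 0.1339]
-0.05 14 [-0.0437  0.0014  0.1315] [0.1277 0.136 ]
-0.035 12 [-0.0289  0.0015  0.1318] [0.1282 0.1349]
-0.02 18 [-0.0103  0.0013  0.1318] [0.1239 0.138 ]
-0.005 23 [0.0006 0.0021 0.1368] [0.1223 0.1474]
0.01 13 [0.0183 0.0009 0.132 ] [0.1286 0.1348]
0.025 12 [ 0.0347 -0.0014  0.1315] [0.1265 0.1367]
0.04 12 [ 0.045  -0.0012  0.1336] [0.127  0.1367]
scene
-0.11 10 [-0.0991  0.0027  0.1312] [0.1259 0.1359]
-0.095 24 [-0.0867  0.0019  0.1348] [0.1261 0.1377]
-0.08 23 [-0.0715  0.0025  0.1348] [0.1266 0.137 ]
-0.065 23 [-0.0591  0.0012  0.1331] [0.126  0.1358]
-0.05 22 [-0.0424  0.0021  0.1326] [0.1268 0.1357]
-0.035 22 [-0.0267  0.0026  0.1333] [0.1281 0.1351]
-0.02 22 [-0.0135  0.0012  0.1318] [0.1265 0.1354]
-0.005 39 [0.0043 0.0027 0.1355] [0.1217 0.1466]
0.01 24 [0.0169 0.0014 0.1326] [0.127  0.1363]
0.025 20 [0.0312 0.0018 0.1327] [0.1274 0.1352]
0.04 12 [ 0.0458 -0.0013  0.1333] [0.1304 0.1369]
0.055 10 [ 0.0577 -0.0031  0.1334] [0.1213 0.1378]
wrist
-0.11 278 [-0.1019 -0.0003  0.138 ] [0.1329 0.1397]
-0.095 291 [-8.770e-02  1.000e-04  1.384e-01] [0.1369 0.1398]
-0.08 264 [-7.270e-02  1.000e-04  1.385e-01] [0.137  0.1397]
-0.065 210 [-0.0573 -0.0007  0.1362] [0.1345 0.1374]
-0.05 110 [-0.0461 -0.0007  0.1359] [0.1344 0.1371]
0.04 14 [0.0519 0.0011 0.1372] [0.136  0.1392]
30.15
```

View pics/fin.png

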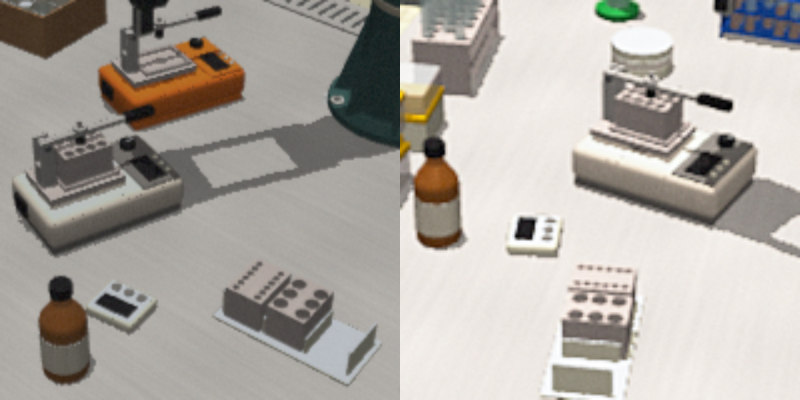

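The bar is level over the seated block (left crop, about (80,135)). The other two blocks, timer and bottle are undisturbed, and the robot is clear, so I hand in.

```bash
python3 -c "
from workcell import arm; print(arm.close_job())"
```

```text
the job is handed in; nothing more can be done
None
```

The job is handed in at about 30 s: the eight-well block sits level and fully down in the white shaker's seat, the clamp bar is shut to its hard stop over it, nothing is held, and the six- and twelve-well blocks, timer and bottle look undisturbed in the last picture.

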